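# Rebuild the spring pack of the soap press

### The job

Put the three conical spring washers from the wooden rack onto the arbor with their faces alternating: the first with its hollow (blue) side towards the block, the next with its hollow side away from the block, the last with its hollow side towards the block again. Then press the pack gently along the arbor until the stiff brass collar is fully home against the block and the washers sit snug on it and on one another, and let go. Leave everything else on the bench as it is.

Things in the scene. Friction and masses are not known exactly. Their poses are not given: they have to be found in the camera images.
- washer_a_centre (a point): Conical spring washer, steel, about 0.12 kg, on edge in a rack slot; all three alike. 60 mm across (59 over the side flats of its 16-sided rim), wall 7 mm, 12 mm over all along its axis, bore 23.4 mm. Point: on the axis, mid-width of the 7 mm rim band. Own x: along the axis, out of the hollow (blue) face; own z up in the rack.
- washer_a_dome (a point): Same washer: point on its axis at the end of its domed, bare steel face, 8.5 mm from the centre point, at own x = -8.5 mm. Along own x the rim band runs from -3.5 to +3.5 mm (the hollow side), the bore from -8.5 to -1.5 mm. Seen on edge, the hollow side is the wide end.
- washer_b_centre (a point): Conical spring washer, steel, about 0.12 kg, on edge in a rack slot; all three alike. 60 mm across (59 over the side flats of its 16-sided rim), wall 7 mm, 12 mm over all along its axis, bore 23.4 mm. Point: on the axis, mid-width of the 7 mm rim band. Own x: along the axis, out of the hollow (blue) face; own z up in the rack.
- washer_b_dome (a point): Same washer: point on its axis at the end of its domed, bare steel face, 8.5 mm from the centre point, at own x = -8.5 mm. Along own x the rim band runs from -3.5 to +3.5 mm (the hollow side), the bore from -8.5 to -1.5 mm. Seen on edge, the hollow side is the wide end.
- washer_c_centre (a point): Conical spring washer, steel, about 0.12 kg, on edge in a rack slot; all three alike. 60 mm across (59 over the side flats of its 16-sided rim), wall 7 mm, 12 mm over all along its axis, bore 23.4 mm. Point: on the axis, mid-width of the 7 mm rim band. Own x: along the axis, out of the hollow (blue) face; own z up in the rack.
- washer_c_dome (a point): Same washer: point on its axis at the end of its domed, bare steel face, 8.5 mm from the centre point, at own x = -8.5 mm. Along own x the rim band runs from -3.5 to +3.5 mm (the hollow side), the bore from -8.5 to -1.5 mm. Seen on edge, the hollow side is the wide end.
- rack: Wooden rack 190 x 48 mm, origin under its middle, own x along its length. Three slots 14 mm wide at own x = -60, 0, +60 mm; slot floors at 10 mm, top of the slot walls at 22 mm. A washer stands loosely in each, faces to the rack's +-x, leaning over its domed side by up to 20 degrees, centre 38 to 40 mm above the bench. Its rim sticks out 6 mm beyond the rack at both sides: fingers can straddle it from above.
- arbor_block: Green steel block (75 x 45 x 98 mm on a 120 x 120 x 12 mm foot plate), fixed. Level arbor, 20 mm thick, points out of its front along own -y, 65 mm above the bench. Origin: on the bench under the front face, below the arbor's axis.
- arbor_seat (a point): Point on the arbor's axis, 10 mm in front of the block's face: where the collar's front face lies when the collar is fully home. Own y points along the axis into the block.
- arbor_tip (a point): Free end of the arbor, on the axis, 126 mm in front of the seat point. The last 14 mm taper to 9 mm thick.
- collar (a joint): Travel of the brass thrust collar along the arbor towards the block, m: 0 = fully out, 0.020 = fully home against the block. Stiff (about 6 N to slide it), stays where it is left, rigid stop at home.
- collar_face (a point): Centre of the brass collar's front face, on the arbor's axis (collar 56 mm across, 10 mm thick).
- soap_yellow: Bystander: yellow soap bar, origin at the centre of its underside; leave it alone. 75 x 48 x 24 mm (all soap bars).
- soap_brown: Bystander: dark brown soap bar, origin at the centre of its underside; leave it alone.
- soap_cream: Bystander: cream soap bar, origin at the centre of its underside; leave it alone.
- spacer: Bystander: flat brass ring, origin at the centre of its underside; leave it alone. 52 mm across, 6 mm thick, flat, not a spring washer.
- stamp: Bystander: wooden soap stamp, origin at the centre of its underside; leave it alone. 40 mm across, 80 mm tall.
- wrench: Bystander: wrench, 160 mm long, lying on the bench; leave it alone.
- oil_bottle: Bystander: amber bottle, origin at the centre of its underside; leave it alone. 54 mm across, 140 mm tall.
Mind the look-alikes: they are no part of the job. What is shaped like the part that bears washer_c_centre but green or pink is not meant.

How it is judged:
By the outcome, as a careful person would: the job done as asked, in the order asked, and still so for the second after the job is handed in, with the robot touching nothing.
It also fails if it takes over 72 s, if anything falls off the work surface, if the arm or the gripper's body presses on something with over 40 N, if the wrist force passes 120 N, or if a joint passes its speed limit or range.

### The arm

A 6-joint arm with a two-finger parallel gripper is mounted at the origin on the work surface. World frame = base frame: x ahead of the robot, y to its left, z up, the work surface at z = 0. Lengths are in m, angles in rad, forces in N, time in s.
With the tool pointing down it reaches from about 0.35 to 0.975 m from the base axis. Payload 4.9 kg.
Tool frame: the origin (TCP) lies at the very end of the fingers, on their centre line; the grasp point (between the pads) lies 19 mm behind it; z points along the fingers, y is the line along which they close (so a half turn about z gives the same grasp; the last joint's range is limited). The gripper opens to 85 mm and grips with 20 to 120 N. Pads are 22 mm wide; open, the fingers measure 114 mm over their backs; the gripper's body (76 mm by 85 mm) begins 54 mm behind the grasp point. The pads swing forward as they close: fully open they stand 13 mm farther back than shut.
Start: joints at [1.224, 0.053, 1.613, -0, 1.476, -0.119], TCP at [0.141, 0.609, 0.231] pointing down, gripper open.
Joint ranges: [-3.01, 3.01], [-1.01, 2.22], [0.06, 2.58], [-1.02, 4.17], [0.09, 2.62], [-3.14, 3.14]. Speed limits (rad/s): [2.57, 2.57, 3.14, 3.14, 3.14, 3.14].

### API

Orientations are given as a rotation vector (axis times angle).
In Python, from station import ctrl, imaging gives the robot as it stands.
- The arm moves only by the tool play_rows, never from a script. Its argument "series" is a list of rows, each a list of 3 entries, a list of its own where there are three numbers: the opening, from 0 (shut) to 1 (fully open), then the shift along the tool's x, y, z each as a share of 0.05 m, from -1 to 1, then the turn, a rotation vector about the tool's x, y, z each as a share of 8 degrees, from -1 to 1. In form: [[grip, [dx, dy, dz], [ax, ay, az]], ...]. A call has 1 to 8 rows; each row shifts and turns the commanded pose from where the row before left it, along the tool's axes as they then stand; what a row does not reach is not made up. A row lasts 1/8 s, in which the tool goes at most 62.5 mm and 10.7 degrees, less where a joint would pass 70% of its speed; a pose out of reach is approached as far as the arm can. A call with a number of a shift or a turn outside -1 to 1 is refused whole. A call with a gripper value outside its range is refused whole. The fingers move at their own pace and stop on an object; "force" is the grip in N (left out, the last holds). Time passes only in rows, so rows that do not move let the fingers close. It gives the time, the measured TCP pose, the force, the opening and the grip force at its end, in the units of the state.
- ctrl.get_obs(): the state, without advancing time (a new reading comes with each control period).
- imaging.get_image(name): name is "side" or "top" or "wrist"; returns a dict with "color" (384x512x3 uint8, blue, green, red), "fx", "fy", "cx", "cy" (pixels), "extrinsics" (4x4, takes a point from world to camera coordinates); the wrist camera has in their place "hand_eye" (4x4, takes a point from camera to tool coordinates, whose origin is the TCP and whose axes are the flange's). Camera axes: x right, y down, z forward; pixel columns grow to the right and rows downward; lengths in m; the calibration is good to about 2 mm. The wrist camera is an equidistant fisheye: a pixel r from the principal point sees the ray r / f radians off the axis. A picture is of the moment at which its call begins: read the wrist's pose just before it. There is no depth.
- ctrl.finish_job(): hands the job in; it is judged then, once.
The state is a dict: "t": time; "q": joint angles; "dq": joint speeds; "effort": joint torques, N m; "tool_pos": TCP position; "tool_rot": TCP orientation; "contact_force": force on the tool from outside, world axes, zero at the start; "wrist_torque": the same for the moment, N m; "opening": finger opening in m; "grip_force": force on a finger pad.
Only numpy, scipy, OpenCV 4.12 (cv2) and the standard library are available. Lean on these libraries where they do the work, as an engineer would, in place of code of your own. Each camera call takes 0.05 s, during which the arm holds its last target. There are 200 camera calls.

## Working session

There is one attempt and no reset: what is moved stays moved. The work goes in short steps, Python scripts to look and compute and a tool call to move; the robot and the scene stay as the last step left them, time stands still between calls to the robot, and variables do not carry over. Pictures are saved under pics/ and viewed, at most 10 in all, crops included, and the job is handed in when it is done.

Besides the shell and the picture viewer there is one more tool, called after "Request:" as name(argument=value, ...) on one line, values as JSON. play_rows: Moves the arm, as the interface text tells. Shift numbers are shares of 0.05 m and turn numbers shares of 8 degrees, none past 1 either way. Its arguments: {"type":"object","properties":{"series":{"type":"array"},"force":{"type":"number"}},"required":["series"]}

```bash
mkdir -p pics; ls; cat > h.py <<'E'
import numpy as np, cv2
from scipy.spatial.transform import Rotation as R
from station import ctrl, imaging
def save(n,f):
    im=imaging.get_image(n); cv2.imwrite('pics/'+f,im['color']); return im
def proj(im,P):
    P=np.atleast_2d(P); E=im['extrinsics']; c=P@E[:3,:3].T+E[:3,3]
    return np.c_[im['fx']*c[:,0]/c[:,2]+im['cx'], im['fy']*c[:,1]/c[:,2]+im['cy']]
def ray(im,u,v):
    E=im['extrinsics']; Rm=E[:3,:3]; o=-Rm.T@E[:3,3]
    d=Rm.T@np.array([(u-im['cx'])/im['fx'],(v-im['cy'])/im['fy'],1]); return o,d/np.linalg.norm(d)
def atz(im,u,v,z):
    o,d=ray(im,u,v); return o+d*(z-o[2])/d[2]
E
python3 - <<'E'
from h import *
import pickle
a=save('top','top.png');b=save('side','side.png')
pickle.dump((a,b),open('ims.pkl','wb'))
for i in(a,b):
    o,d=ray(i,i['cx'],i['cy']);print(o.round(3),d.round(3),i['fx'])
cv2.imwrite('pics/both.png',cv2.resize(np.vstack([a['color'],b['color']]),None,fx=.78,fy=.78))
print(ctrl.get_obs())
E
```

```text
pics
[ 0.394 -0.074  1.263] [ 0.167 -0.008 -0.986] 466.66186643850443
[ 0.177 -0.958  0.69 ] [ 0.355  0.766 -0.536] 419.6584021666713
{'t': 0.1, 'q': array([ 1.22401871e+00,  5.33032684e-02,  1.61416413e+00,  2.28835785e-05,
        1.47605767e+00, -1.19007353e-01]), 'dq': array([ 0.00075353, -0.0008244 , -0.00245728, -0.00137819, -0.00070046,
        0.00141338]), 'effort': array([ 7.50280742e-04, -3.94903886e+01, -3.71363640e+01, -8.08060759e-05,
        3.90362082e-03,  4.47517436e-06]), 'tool_pos': array([0.14092734, 0.60830698, 0.23017384]), 'tool_rot': array([-3.56957851e-01, -3.12077483e+00,  2.94478632e-03]), 'contact_force': array([ 3.96293629e-02, -1.37855234e-01,  9.70321206e-05]), 'wrist_torque': array([ 0.01111714, -0.04727913,  0.0008081 ]), 'grip_force': 0.0, 'opening': 0.08546915178378037}
```

View pics/top.png

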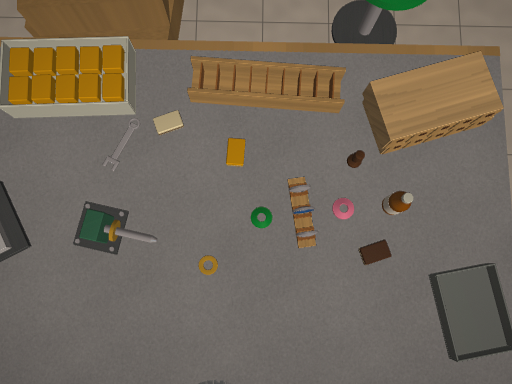

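View pics/side.png

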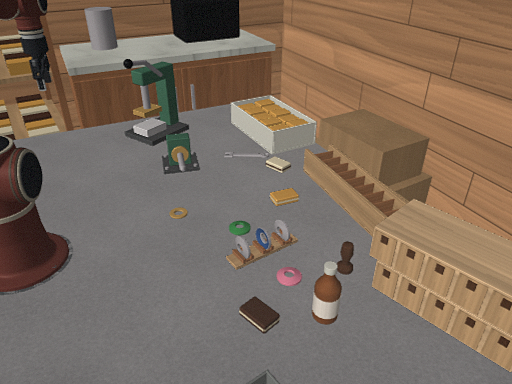

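The rack with three steel washers is at top (302,212) and side (262,248). The look-alikes are a green washer at top (261,217), a pink one at (343,209) and a flat brass spacer at (208,265). The steel washers standing in the rack are the ones meant. The block is at top (97,226), with the arbor tip at (155,240). I'll confirm this in one enlarged crop.

```bash
python3 - <<'E'
from h import *
import pickle
a,b=pickle.load(open('ims.pkl','rb'))
r=lambda im,x,y,w,h:cv2.resize(im['color'][y:y+h,x:x+w],(400,300),interpolation=cv2.INTER_CUBIC)
cv2.imwrite('pics/crop.png',np.vstack([np.hstack([r(a,252,172,100,75+0),r(b,220,208,88,66)]),np.hstack([r(a,70,192,100,75),r(b,150,125,72,54)])]))
for n,(u,v,z) in dict(r1=(295,178,.01),r2=(309,247,.01),tip=(155,240,.065),blk=(115,229,.065),bl2=(97,226,0.11)).items(): print(n,atz(a,u,v,z).round(3))
E
```

```text
r1 [ 0.647 -0.203  0.01 ]
r2 [ 0.459 -0.241  0.01 ]
tip [0.468 0.16  0.065]
blk [0.494 0.264 0.065]
bl2 [0.497 0.296 0.11 ]
```

View pics/crop.png

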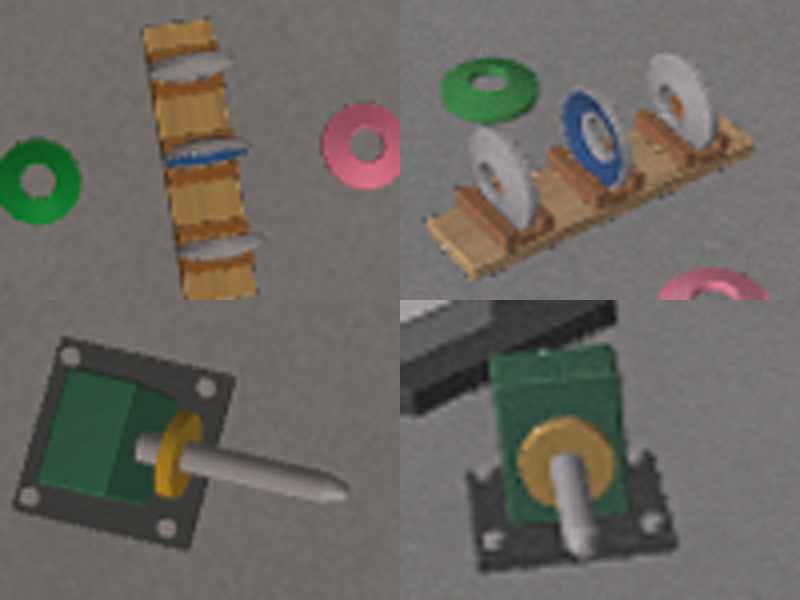

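The crop confirms three bare steel washers in the rack. In the side view, the near one (x≈0.49) shows its dome towards -x, the middle one shows blue (hollow) towards -x, and the far one shows its dome. The same yaw turn onto the arbor therefore suits all three if I take them in the order near, middle, far.

```bash
python3 - <<'E'
from h import *
import pickle
a,b=pickle.load(open('ims.pkl','rb'))
c=lambda x,y,ox,oy,s:(ox+x/s,oy+y/s)
rk=[atz(a,*c(x,y,252,172,4),.010) for x,y in[(142,28),(212,18),(256,292),(185,303)]]
rk=np.array(rk);print('rack',rk.round(3).tolist(),rk.mean(0).round(4))
d=(rk[0]+rk[1]-rk[2]-rk[3])/2;print(np.linalg.norm(d),np.degrees(np.arctan2(d[1],d[0])),np.linalg.norm(rk[0]-rk[1]))
fp=np.array([atz(a,*c(x,y-300,70,192,4),.012) for x,y in[(62,338),(235,377),(190,550),(12,510)]])
print('foot',fp.round(3).tolist(),fp.mean(0)); d=(fp[0]+fp[3]-fp[1]-fp[2])/2;print(np.linalg.norm(d),np.degrees(np.arctan2(d[1],d[0])))
d=fp[0]+fp[1]-fp[3]-fp[2];print(np.degrees(np.arctan2(d[1],d[0]))+90)
# triangulate tip
def tri(p,q):
    o1,d1=ray(a,*p);o2,d2=ray(b,*q);s=np.linalg.lstsq(np.c_[d1,-d2],o2-o1,rcond=None)[0];P,Q=o1+s[0]*d1,o2+s[1]*d2;return ((P+Q)/2).round(4),np.linalg.norm(P-Q).round(4)
print('tip',tri(c(344,192,70,192,4),c(180,250,150,125,400/72)))
for n,p in dict(tip=(344,192),m1=(200,157),m2=(300,180)).items(): print(n,atz(a,*c(*p,70,192,4),.065).round(4))
for n,(x,y) in dict(near=(218,248),mid=(205,153),far=(190,67)).items(): print(n,atz(a,*c(x,y,252,172,4),.067).round(4))
w=imaging.get_image('wrist');print(w['hand_eye'].round(3),w['fx'],w['cx'],w['cy'])
E
```

```text
rack [[0.643, -0.183, 0.01], [0.651, -0.231, 0.01], [0.465, -0.259, 0.01], [0.457, -0.212, 0.01]] [ 0.5541 -0.2211  0.01  ]
0.18879483406503553 8.812622042813771 0.048634749928467835
foot [[0.572, 0.363, 0.012], [0.547, 0.245, 0.012], [0.431, 0.268, 0.012], [0.456, 0.387, 0.012]] [0.5015838  0.31583521 0.012     ]
0.12123395020260697 78.32488974339616
78.42494608768888
tip (array([0.4683, 0.1579, 0.064 ]), np.float64(0.0005))
tip [0.468  0.1578 0.065 ]
m1 [0.4889 0.2508 0.065 ]
m2 [0.4752 0.1862 0.065 ]
near [ 0.4893 -0.2268  0.067 ]
mid [ 0.5505 -0.2186  0.067 ]
far [ 0.6068 -0.2091  0.067 ]
[[ 0.001 -0.945 -0.327  0.085]
 [ 1.     0.002 -0.     0.001]
 [ 0.001 -0.327  0.945 -0.143]
 [ 0.     0.     0.     1.   ]] 297.3186396354542 264.6771813386168 188.76558455456896
```

```bash
cat >> h.py <<'E'
from scipy.spatial.transform import Slerp
def down(az,tilt=0):
    "tool down, tool x at azimuth az (deg); tilt about tool y"
    a=np.radians(az); x=np.array([np.cos(a),np.sin(a),0]); z=np.array([0,0,-1.]); 
    return R.from_matrix(np.c_[x,np.cross(z,x),z])*R.from_euler('y',tilt,degrees=True)
def plan(way,grip,start=None):
    "way: list of (pos,rot,N or None); prints rounded rows, closing rounding errors"
    o=ctrl.get_obs(); p,q=start or (o['tool_pos'],R.from_rotvec(o['tool_rot'])); rows=[]
    for P,Q,N in way:
        P=np.array(P); ang=np.degrees((q.inv()*Q).magnitude())
        n=N or max(1,int(np.ceil(max(np.abs(P-p).max()/.045, np.linalg.norm(P-p)/.055,ang/7.6))))
        S=Slerp([0,1],R.concatenate([q,Q])); p0=p
        for k in range(1,n+1):
            t=k/n; d=(q.inv().apply(p0+(P-p0)*t-p)/.05).round(2); r=(np.degrees((q.inv()*S(t)).as_rotvec())/8).round(2)
            p=p+q.apply(d*.05); q=q*R.from_rotvec(np.radians(r*8)); rows.append([grip,(d+0).tolist(),(r+0).tolist()])
    for i in range(0,len(rows),8): print(str(rows[i:i+8]).replace(' ',''))
    return p,q
def wray(im,u,v,o):
    x,y=(u-im['cx'])/im['fx'],(v-im['cy'])/im['fy']; r=np.hypot(x,y); s=np.sinc(r/np.pi)
    d=np.array([x*s,y*s,np.cos(r)]); H=im['hand_eye']; Q=R.from_rotvec(o['tool_rot'])
    return o['tool_pos']+Q.apply(H[:3,3]), Q.apply(H[:3,:3]@d)
def watz(im,u,v,o,z):
    a,d=wray(im,u,v,o); return a+d*(z-a[2])/d[2]
def wproj(im,P,o):
    Q=R.from_rotvec(o['tool_rot']); H=im['hand_eye']; c=(Q.inv().apply(np.atleast_2d(P)-o['tool_pos'])-H[:3,3])@H[:3,:3]
    t=np.arctan2(np.hypot(c[:,0],c[:,1]),c[:,2]); f=np.arctan2(c[:,1],c[:,0])
    return np.c_[im['fx']*t*np.cos(f)+im['cx'],im['fy']*t*np.sin(f)+im['cy']]
E
python3 -c "
from h import *
plan([((.554,-.221,.13),down(8.8),None)],1)"
```

```text
[[1,[-0.56,-0.68,0.1],[0.0,0.0,0.94]],[1,[-0.65,-0.6,0.09],[0.0,0.0,0.94]],[1,[-0.72,-0.51,0.1],[0.0,0.0,0.94]],[1,[-0.78,-0.42,0.1],[0.0,0.0,0.95]],[1,[-0.82,-0.3,0.09],[0.0,0.0,0.94]],[1,[-0.86,-0.2,0.1],[0.0,0.0,0.94]],[1,[-0.88,-0.08,0.1],[0.0,0.01,0.94]],[1,[-0.88,0.04,0.09],[0.0,0.0,0.94]]]
[[1,[-0.87,0.15,0.1],[0.0,0.0,0.94]],[1,[-0.85,0.26,0.09],[0.0,0.0,0.94]],[1,[-0.8,0.37,0.1],[0.0,0.0,0.94]],[1,[-0.74,0.47,0.09],[0.0,0.0,0.95]],[1,[-0.68,0.57,0.1],[0.0,0.0,0.94]],[1,[-0.6,0.65,0.09],[0.0,0.0,0.94]],[1,[-0.5,0.72,0.1],[0.0,0.0,0.94]],[1,[-0.41,0.78,0.09],[0.0,0.0,0.94]]]
[[1,[-0.3,0.83,0.1],[0.0,0.01,0.94]],[1,[-0.19,0.87,0.09],[0.0,0.0,0.94]],[1,[-0.08,0.88,0.1],[0.0,0.0,0.95]],[1,[0.04,0.88,0.09],[0.0,0.0,0.94]],[1,[0.16,0.86,0.1],[0.0,0.0,0.94]]]
```

Request:
play_rows(series=[[1,[-0.56,-0.68,0.1],[0,0,0.94]],[1,[-0.65,-0.6,0.09],[0,0,0.94]],[1,[-0.72,-0.51,0.1],[0,0,0.94]],[1,[-0.78,-0.42,0.1],[0,0,0.95]],[1,[-0.82,-0.3,0.09],[0,0,0.94]],[1,[-0.86,-0.2,0.1],[0,0,0.94]],[1,[-0.88,-0.08,0.1],[0,0.01,0.94]],[1,[-0.88,0.04,0.09],[0,0,0.94]]])

```text
t: 1.15
tool_pos: [0.2988, 0.2918, 0.1923]
tool_rot: [-1.879, -2.516, -0.001]
contact_force: [0.5, 0.5, 0.4]
opening: 0.0855
grip_force: 0.0
```

Request:
play_rows(series=[[1,[-0.87,0.15,0.1],[0,0,0.94]],[1,[-0.85,0.26,0.09],[0,0,0.94]],[1,[-0.8,0.37,0.1],[0,0,0.94]],[1,[-0.74,0.47,0.09],[0,0,0.95]],[1,[-0.68,0.57,0.1],[0,0,0.94]],[1,[-0.6,0.65,0.09],[0,0,0.94]],[1,[-0.5,0.72,0.1],[0,0,0.94]],[1,[-0.41,0.78,0.09],[0,0,0.94]]])

```text
t: 2.15
tool_pos: [0.456, -0.0242, 0.1539]
tool_rot: [-2.888, -1.232, 0.0]
contact_force: [0.4, 0.1, 0.0]
opening: 0.0853
grip_force: 0.0
```

Request:
play_rows(series=[[1,[-0.3,0.83,0.1],[0,0.01,0.94]],[1,[-0.19,0.87,0.09],[0,0,0.94]],[1,[-0.08,0.88,0.1],[0,0,0.95]],[1,[0.04,0.88,0.09],[0,0,0.94]],[1,[0.16,0.86,0.1],[0,0,0.94]],[1,[0,0,0],[0,0,0]]])

```text
t: 2.9
tool_pos: [0.5545, -0.2221, 0.1289]
tool_rot: [-3.13, -0.236, 0.001]
contact_force: [0.2, 0.7, -0.7]
opening: 0.0857
grip_force: 0.0
```

```bash
python3 - <<'E'
from h import *
import pickle
o=ctrl.get_obs();im=save('wrist','w1.png');pickle.dump((o,im),open('w1.pkl','wb'))
print(o['t'],o['tool_pos'],o['tool_rot'],o['q'].round(2))
c=im['color'].copy()
# predicted slots: line across rack at z=.022
u=np.array([np.cos(np.radians(8.8)),np.sin(np.radians(8.8)),0]);v=np.array([-u[1],u[0],0]);C=np.array([.554,-.221,0])
for s in(-.06,0,.06):
    for z,col in((.01,(0,0,255)),(.07,(0,255,0))):
        P=wproj(im,[C+u*s+v*k+[0,0,z] for k in(-.03,0,.03)],o)
        for p in P: cv2.circle(c,tuple(int(x) for x in p),2,col,-1)
cv2.imwrite('pics/w1a.png',cv2.resize(c,(784,588)))
E
```

```text
2.9 [ 0.55452271 -0.22211725  0.1288905 ] [-3.12998063e+00 -2.36410061e-01  1.05014011e-03] [-0.51  0.07  1.77  0.    1.3   0.91]
```

View pics/w1a.png

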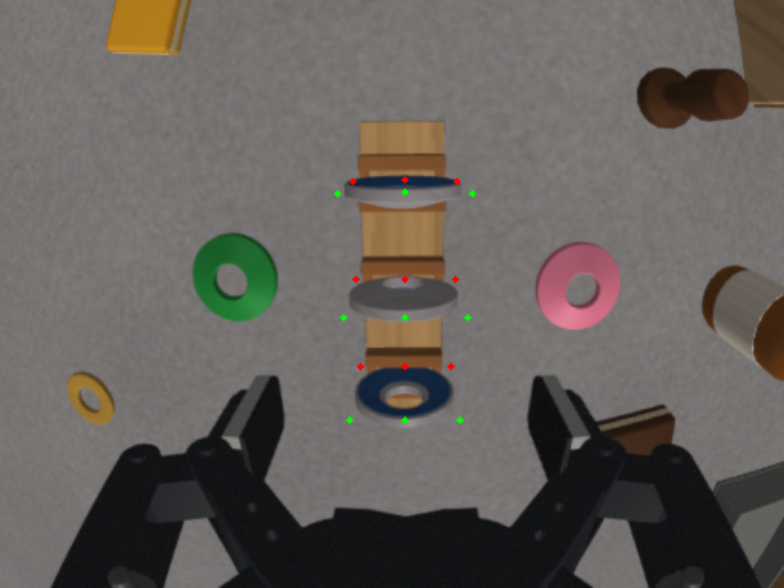

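```bash
cat > fit.py <<'E'
from h import *
import pickle
from scipy.optimize import least_squares
o,im=pickle.load(open('w1.pkl','rb'))
u=np.array([np.cos(np.radians(8.8)),np.sin(np.radians(8.8)),0]);v=np.array([-u[1],u[0],0]);C=np.array([.554,-.221,0])
k=784/512; c=cv2.resize(im['color'],(1536,1152),interpolation=cv2.INTER_CUBIC)
Z=np.array([0,0,1.])
for n,hs,s0,m,lr in(('near',1,-.06,(418,426),404),('mid',-1,0,(318,303),403.5),('far',1,.06,(190,206),403)):
    def pts(s,L,t,th,x,r):
        ctr=C+u*s+v*t+Z*.039; a=u*hs*np.cos(L)+Z*np.sin(L); w=Z*np.cos(L)-u*hs*np.sin(L)
        return np.array([ctr+a*x+r*(w*np.cos(q)+v*np.sin(q)) for q in th])
    f=lambda p:np.r_[wproj(im,pts(p[0],p[1],p[2],[0],.0035,.03),o)[0,1]*k-m[0], wproj(im,pts(p[0],p[1],p[2],[0],-.0035,.03),o)[0]*[k,k]-[lr,m[1]]]
    r=least_squares(f,[s0,.15,0],x_scale=[.01,.1,.01]).x; ctr=C+u*r[0]+v*r[2]
    print(n,'s',r[0].round(4),'lean',np.degrees(r[1]).round(1),'lat',r[2].round(4),'ctr',ctr.round(4))
    for x,rr,col in((.0035,.03,(0,255,255)),(-.0035,.03,(0,255,0)),(-.0015,.0117,(0,0,255)),(-.0085,.0117,(255,0,255))):
        P=wproj(im,pts(*r,np.linspace(0,2*np.pi,60),x,rr),o)*3
        cv2.polylines(c,[P.astype(int)],True,col,1)
cv2.imwrite('pics/fit.png',c[310:860,600:990])
E
python3 fit.py
```

```text
near s -0.0548 lean 15.0 lat 0.0008 ctr [ 0.4997 -0.2286  0.    ]
mid s -0.0069 lean 19.0 lat 0.0009 ctr [ 0.5471 -0.2212  0.    ]
far s 0.0541 lean -6.6 lat 0.0009 ctr [ 0.6073 -0.2118  0.    ]
```

View pics/fit.png

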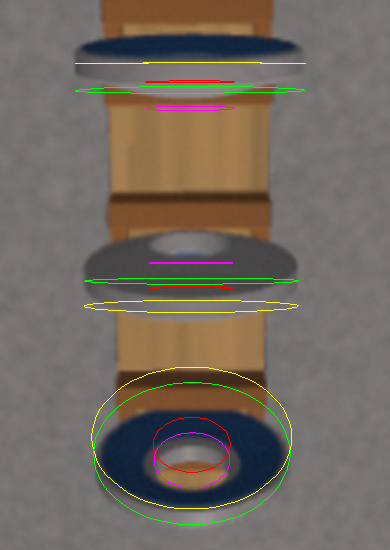

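```bash
python3 - <<'E'
import cv2
c=cv2.imread('pics/w1.png')
for r in range(108,285): print(r,*[','.join(map(str,c[r,x])) for x in(263,240)],sep=' ',end=' | ' if r%3 else '\n')
E
```

```text
108 45,79,124 45,80,126
109 43,79,124 47,82,127 | 110 49,83,131 45,80,127 | 111 60,98,139 48,83,129
112 76,118,154 49,82,121 | 113 77,116,149 48,81,118 | 114 69,79,90 49,82,120
115 62,43,31 52,64,85 | 116 62,36,18 60,39,33 | 117 62,37,18 60,35,16
118 62,36,16 61,36,17 | 119 64,38,22 61,35,17 | 120 70,43,26 60,36,19
121 78,60,49 67,45,31 | 122 82,67,58 76,65,59 | 123 90,84,83 89,87,91
124 112,111,116 101,100,105 | 125 123,123,128 105,105,109 | 126 125,125,129 104,104,108
127 125,125,130 103,103,108 | 128 127,127,132 103,104,109 | 129 127,127,132 106,106,110
130 126,126,130 108,107,113 | 131 129,128,133 121,121,127 | 132 139,138,144 114,119,131
133 137,136,142 65,90,127 | 134 133,133,139 48,82,126 | 135 125,127,138 45,79,125
136 74,96,129 45,79,126 | 137 50,86,130 48,85,131 | 138 63,103,147 59,101,148
139 76,119,155 77,121,159 | 140 76,120,156 79,124,161 | 141 77,121,156 80,124,162
142 77,120,156 81,126,163 | 143 76,120,155 80,125,162 | 144 76,120,155 79,124,161
145 78,120,157 80,125,162 | 146 77,120,156 79,124,161 | 147 78,121,157 80,125,162
148 77,119,155 79,124,161 | 149 77,121,155 
[... 2817 characters left out ...]
259 51,87,134 57,33,15 | 260 66,108,150 54,30,11 | 261 76,119,155 56,33,15
262 77,121,155 56,33,18 | 263 75,119,154 55,34,14 | 264 77,119,155 57,36,20
265 74,110,142 64,46,38 | 266 66,81,100 70,63,63 | 267 57,43,39 75,75,77
268 54,32,16 89,87,92 | 269 53,32,14 99,98,102 | 270 59,34,16 101,101,104
271 79,52,30 103,103,107 | 272 76,66,63 105,104,109 | 273 88,88,90 110,110,115
274 129,129,134 113,115,118 | 275 136,135,142 115,116,120 | 276 137,137,144 116,118,121
277 138,138,144 116,117,120 | 278 137,136,142 114,116,118 | 279 126,127,132 111,112,115
280 117,119,123 108,109,112 | 281 115,115,118 109,111,114 | 282 115,115,118 113,113,117
283 114,114,117 117,117,120 | 284 114,115,118 117,117,121 |
```

```bash
cat > fit.py <<'E'
from h import *
import pickle
from scipy.optimize import least_squares
o,im=pickle.load(open('w1.pkl','rb'))
u=np.array([np.cos(np.radians(8.8)),np.sin(np.radians(8.8)),0]);C=np.array([.554,-.221,0])
v=np.array([-u[1],u[0],0]);Z=np.array([0,0,1.])
D={'near':(1,[(3.5,30,273),(-3.5,30,278.8),(-1.5,-11.7,249.5),(-1.5,11.7,266),(-8.5,-11.7,256.6)]),
'mid':(-1,[(-8.5,11.7,188.3),(-3.5,30,202.4),(3.5,30,210.2)]),
'far':(1,[(3.5,30,122.8),(-3.5,30,131.2),(-8.5,11.7,135.8),(3.5,-30,114.4)])}
for (n,(hs,M)),s0 in zip(D.items(),(-.06,0,.06)):
    def pt(s,L,z,x,r):
        a=u*hs*np.cos(L)+Z*np.sin(L); w=Z*np.cos(L)-u*hs*np.sin(L)
        return C+u*s+Z*z+a*x/1e3+w*r/1e3
    f=lambda p:np.r_[[wproj(im,pt(*p,x,r),o)[0,1]-y for x,r,y in M],(p[2]-.039)/.001]
    r=least_squares(f,[s0,.1,.039],x_scale=[.01,.1,.01]); p=r.x
    print(n,'s',p[0].round(4),'lean',np.degrees(p[1]).round(1),'z',p[2].round(4),'ctr',(C+u*p[0]).round(4),'res',r.fun.round(1))
E
python3 fit.py
```

```text
near s -0.0611 lean 2.8 z 0.039 ctr [ 0.4936 -0.2304  0.    ] res [-0.   0.7  0.8 -1.2 -0.3 -0. ]
mid s -0.0004 lean 2.1 z 0.039 ctr [ 0.5536 -0.2211  0.    ] res [-0.1 -0.5  0.6 -0. ]
far s 0.0592 lean 0.2 z 0.039 ctr [ 0.6125 -0.2119  0.    ] res [-0.7  1.  -0.6  0.2 -0. ]
```

The fit gives washer leans of only 0–3°, centres 39 mm up and slots at ±60 mm, all consistent with the description. I'll take the near washer first.

```bash
python3 -c "
from h import *
plan([((.4935,-.2298,.11),down(8.8),2),((.4935,-.2298,.015),down(8.8),3)],1)"
```

```text
[[1,[-0.61,0.0,0.19],[-0.01,0.0,0.0]],[1,[-0.61,0.0,0.19],[-0.01,0.0,-0.01]],[1,[0.0,0.0,0.63],[0.0,0.0,0.0]],[1,[0.0,0.0,0.64],[0.0,0.0,0.0]],[1,[0.0,0.0,0.63],[0.0,0.0,0.0]]]
```

Request:
play_rows(series=[[1,[-0.61,0,0.19],[0,0,0]],[1,[-0.61,0,0.19],[0,0,0]],[1,[0,0,0],[0,0,0]],[1,[0,0,0.63],[0,0,0]],[1,[0,0,0.64],[0,0,0]],[1,[0,0,0.63],[0,0,0]],[1,[0,0,0],[0,0,0]]], force=40)

```text
t: 3.82
tool_pos: [0.4926, -0.2271, 0.0136]
tool_rot: [-3.127, -0.243, 0.006]
contact_force: [0.3, 0.2, 0.6]
opening: 0.0852
grip_force: 0.0
```

Request:
play_rows(series=[[0.5,[0,0,0],[0,0,0]],[0.5,[0,0,0],[0,0,0]],[0.5,[0,0,0],[0,0,0]],[0.5,[0,0,0],[0,0,0]],[0.5,[0,0,0],[0,0,0]],[0.5,[0,0,0],[0,0,0]]])

```text
t: 4.58
tool_pos: [0.4957, -0.2298, 0.0182]
tool_rot: [-3.132, -0.24, -0.006]
contact_force: [-0.8, 2.1, 7.3]
opening: 0.0576
grip_force: 42.5
```

Request:
play_rows(series=[[0.5,[0,0,-0.5],[0,0,0]],[0.5,[0,0,-0.9],[0,0,0]],[0.5,[0,0,-0.9],[0,0,0]],[0.5,[0,0,0],[0,0,0]]])

```text
t: 5.08
tool_pos: [0.4969, -0.2313, 0.1364]
tool_rot: [3.128, 0.24, 0.014]
contact_force: [0.1, 0.4, -1.6]
opening: 0.0573
grip_force: 43.4
```

```bash
python3 - <<'E'
from h import *
import pickle
o=ctrl.get_obs();im=save('wrist','w2.png');pickle.dump((o,im),open('w2.pkl','wb'))
print(o['t'],o['tool_pos'],o['tool_rot'],o['opening'],o['grip_force'],o['contact_force'])
c=im['color']
Q=R.from_rotvec(o['tool_rot'])
for z in(-.019,-.025,-.03):
  print(z,wproj(im,[o['tool_pos']+Q.apply([0,y,z]) for y in(-.03,0,.03)],o).round(0).tolist())
cv2.imwrite('pics/w2a.png',cv2.resize(c[200:384,140:390],(750,552),interpolation=cv2.INTER_CUBIC))
E
```

```text
5.075 [ 0.4968525  -0.23129964  0.13636537] [3.12813341 0.24029392 0.01360549] 0.05729939514225107 43.44115962681826 [ 0.10853774  0.37583408 -1.64461109]
-0.019 [[208.0, 266.0], [267.0, 267.0], [326.0, 266.0]]
-0.025 [[206.0, 273.0], [267.0, 274.0], [328.0, 273.0]]
-0.03 [[204.0, 279.0], [267.0, 280.0], [330.0, 279.0]]
```

View pics/w2a.png

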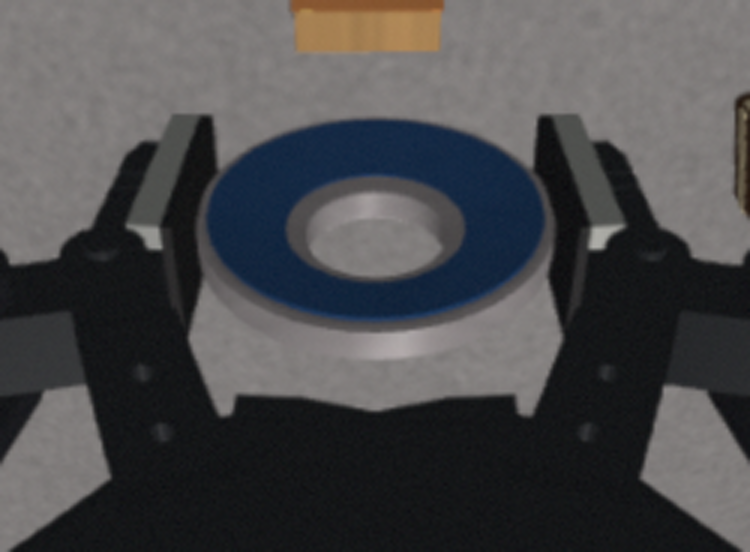

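```bash
cat > hf.py <<'E'
from h import *
from scipy.optimize import least_squares
def hold(im,M,hs):
    "washer centre (tool x,z mm) and tilt in tool frame; M: (ownx, up-radius, row); hs: hollow along +-tool x"
    H=im['hand_eye']
    def f(p):
        x,z,L=p; a=np.array([hs*np.cos(L),0,-np.sin(L)]); w=np.array([-hs*np.sin(L),0,-np.cos(L)])
        r=[]
        for ox,rr,row in M:
            P=np.array([x,0,z])+a*ox+w*rr; c=(P/1e3-H[:3,3])@H[:3,:3]
            t=np.arctan2(np.hypot(c[0],c[1]),c[2]); r.append(im['fy']*t*np.sin(np.arctan2(c[1],c[0]))+im['cy']-row)
        return r
    s=least_squares(f,[0,-24,0],x_scale=[1,1,.1]); print('x,z mm',s.x[:2].round(1),'lean',np.degrees(s.x[2]).round(1),'res',s.fun.round(1))
E
python3 - <<'E'
from hf import *; import pickle
o,im=pickle.load(open('w2.pkl','rb'))
g=lambda y:200+y/3-.3
hold(im,[(3.5,-30,g(117)),(3.5,30,g(329)),(-3.5,30,g(358)),(-1.5,-11.7,g(175)),(-1.5,11.7,g(284)),(-8.5,-11.7,g(220))],1)
E
```

```text
x,z mm [ -8.2 -13.2] lean 4.5 res [-1.1  0.6  1.   4.4 -3.9 -1.1]
```

```bash
python3 - <<'E'
from hf import *; import pickle
o,im=pickle.load(open('w2.pkl','rb'))
g=lambda y:200+y/3-.3
hold(im,[(3.5,-30,g(117)),(3.5,30,g(329)),(-3.5,30,g(358)),(-1.5,-11.7,g(190)),(-8.5,-11.7,g(219))],1)
hold(im,[(3.5,-30,g(117)),(3.5,30,g(329)),(-3.5,30,g(358))],1)
# colour edges along centre column
c=im['color']
for r in range(234,326): print(r,*c[r,265],end=' | ' if r%8 else '\n')
E
```

```text
x,z mm [-10.1 -10.9] lean 4.1 res [ 0.1 -0.2  0.2  0.1 -0.3]
x,z mm [-11.5  -8.9] lean 5.0 res [ 0. -0.  0.]
234 126 127 132 | 235 126 127 131 | 236 124 125 128 | 237 125 126 130 | 238 117 117 122 | 239 88 84 84 | 240 69 46 33
241 67 40 20 | 242 68 41 22 | 243 67 40 21 | 244 67 40 18 | 245 67 40 20 | 246 69 42 24 | 247 67 39 18 | 248 68 43 24
249 68 40 19 | 250 66 39 17 | 251 66 40 18 | 252 68 41 22 | 253 67 42 23 | 254 68 42 20 | 255 67 39 17 | 256 67 39 21
257 72 45 26 | 258 91 65 48 | 259 83 79 81 | 260 79 77 81 | 261 79 78 82 | 262 81 80 84 | 263 95 93 97 | 264 125 124 130
265 148 147 154 | 266 147 148 154 | 267 147 147 152 | 268 148 148 154 | 269 148 147 153 | 270 147 146 152 | 271 146 144 151 | 272 142 142 147
273 126 127 132 | 274 123 124 128 | 275 125 126 129 | 276 126 126 130 | 277 126 126 131 | 278 125 126 129 | 279 126 127 130 | 280 125 126 130
281 127 128 131 | 282 124 126 129 | 283 123 124 127 | 284 122 123 127 | 285 122 123 127 | 286 121 122 125 | 287 122 123 127 | 288 126 127 130
289 128 129 132 | 290 125 128 130 | 291 121 122 126 | 292 97 98 101 | 293 70 66 66 | 294 61 44 31 | 295 57 35 17 | 296 57 35 17
297 57 33 13 | 298 60 37 20 | 299 60 36 19 | 300 58 35 16 | 301 58 34 17 | 302 57 33 13 | 303 59 35 17 | 304 59 35 15
305 74 45 23 | 306 94 60 38 | 307 81 67 61 | 308 78 77 80 | 309 81 82 84 | 310 94 94 97 | 311 146 145 152 | 312 152 152 158
313 153 153 160 | 314 155 154 160 | 315 158 157 164 | 316 159 158 165 | 317 161 160 166 | 318 162 160 167 | 319 153 153 158 | 320 130 131 134
321 124 125 128 | 322 122 124 128 | 323 127 128 132 | 324 127 129 132 | 325 126 128 131 |
```

```bash
python3 -c "
from h import *
o=ctrl.get_obs();print(o['t'],o['tool_pos'],o['tool_rot'],o['dq'].round(3))
plan([((.462,.129,.10),down(78.2),11)],.5)"
```

```text
5.125 [ 0.49526346 -0.23026407  0.13334658] [3.1313322  0.24058606 0.00701667] [-0.     0.038  0.059  0.     0.004 -0.   ]
[[0.5,[0.04,-0.65,0.06],[0.0,0.0,-0.79]],[0.5,[0.11,-0.65,0.06],[0.01,0.0,-0.79]],[0.5,[0.18,-0.63,0.06],[0.0,-0.01,-0.79]],[0.5,[0.25,-0.61,0.06],[0.0,0.0,-0.79]],[0.5,[0.32,-0.57,0.06],[0.0,0.0,-0.78]],[0.5,[0.38,-0.54,0.06],[0.01,0.0,-0.79]],[0.5,[0.43,-0.49,0.06],[0.0,0.0,-0.79]],[0.5,[0.48,-0.44,0.06],[0.0,-0.01,-0.79]]]
[[0.5,[0.54,-0.39,0.07],[0.0,0.0,-0.79]],[0.5,[0.57,-0.33,0.06],[0.01,0.0,-0.79]],[0.5,[0.6,-0.26,0.06],[0.0,0.0,-0.79]]]
```

Request:
play_rows(series=[[0.5,[0.04,-0.65,0.06],[0,0,-0.79]],[0.5,[0.11,-0.65,0.06],[0,0,-0.79]],[0.5,[0.18,-0.63,0.06],[0,0,-0.79]],[0.5,[0.25,-0.61,0.06],[0,0,-0.79]],[0.5,[0.32,-0.57,0.06],[0,0,-0.78]],[0.5,[0.38,-0.54,0.06],[0,0,-0.79]],[0.5,[0.43,-0.49,0.06],[0,0,-0.79]],[0.5,[0.48,-0.44,0.06],[0,0,-0.79]]])

```text
t: 6.12
tool_pos: [0.4681, 0.0327, 0.1051]
tool_rot: [-2.725, -1.556, 0.003]
contact_force: [-0.6, -0.2, -1.1]
opening: 0.0576
grip_force: 43.4
```

Request:
play_rows(series=[[0.5,[0.54,-0.39,0.07],[0,0,-0.79]],[0.5,[0.57,-0.33,0.06],[0,0,-0.79]],[0.5,[0.6,-0.26,0.06],[0,0,-0.79]],[0.5,[0,0,0],[0,0,0]],[0.5,[0,0,0],[0,0,0]],[0.5,[0,0,0],[0,0,0]],[0.5,[0,0,0],[0,0,0]]])

```text
t: 7.0
tool_pos: [0.4607, 0.1294, 0.0981]
tool_rot: [-2.438, -1.979, -0.002]
contact_force: [-1.1, 0.7, -1.7]
opening: 0.0574
grip_force: 43.4
```

```bash
python3 -c "
from h import *
o=ctrl.get_obs();print(o['t'],o['tool_pos'],o['tool_rot'],o['dq'].round(3),o['contact_force'])
plan([((.4625,.1295,.046),down(78.2),3)],.5)"
```

```text
7.0 [0.46069011 0.1294265  0.09805682] [-2.43794537e+00 -1.97930004e+00 -2.43735496e-03] [ 0.002 -0.003 -0.003 -0.    -0.001 -0.002] [-1.06332601  0.67354787 -1.71369071]
[[0.5,[0.0,0.01,0.35],[0.0,0.0,0.0]],[0.5,[0.0,0.01,0.34],[0.0,-0.01,0.0]],[0.5,[0.01,0.02,0.35],[0.0,0.0,-0.01]]]
```

Request:
play_rows(series=[[0.5,[0,0.01,0.35],[0,0,0]],[0.5,[0,0.01,0.34],[0,0,0]],[0.5,[0,0.02,0.35],[0,0,0]],[0.5,[0,0,0],[0,0,0]],[0.5,[0,0,0],[0,0,0]],[0.5,[0,0,0],[0,0,0]]])

```text
t: 7.75
tool_pos: [0.4632, 0.13, 0.0469]
tool_rot: [-2.437, -1.982, -0.005]
contact_force: [0.7, -0.2, -1.3]
opening: 0.0574
grip_force: 43.4
```

```bash
python3 - <<'E'
from h import *
import pickle
o=ctrl.get_obs();im=save('wrist','w3.png');pickle.dump((o,im),open('w3.pkl','wb'))
print(o['t'],o['tool_pos'],o['tool_rot'],o['dq'].round(3))
u=np.array([.206,.979,0]);tip=np.array([.468,.158,.065])
print(wproj(im,[tip,tip+u*.014+[0,0,.01],tip+u*.05+[0,0,.01]],o).round(1))
cv2.imwrite('pics/w3a.png',cv2.resize(im['color'][130:384,110:420],(775,635))[:600])
E
```

```text
7.75 [0.46324654 0.12996287 0.04686637] [-2.43699149 -1.98159965 -0.00466271] [-0.001 -0.003  0.     0.001  0.002  0.   ]
[[262.9 216.5]
 [262.9 195.6]
 [263.1 107.5]]
```

View pics/w3a.png

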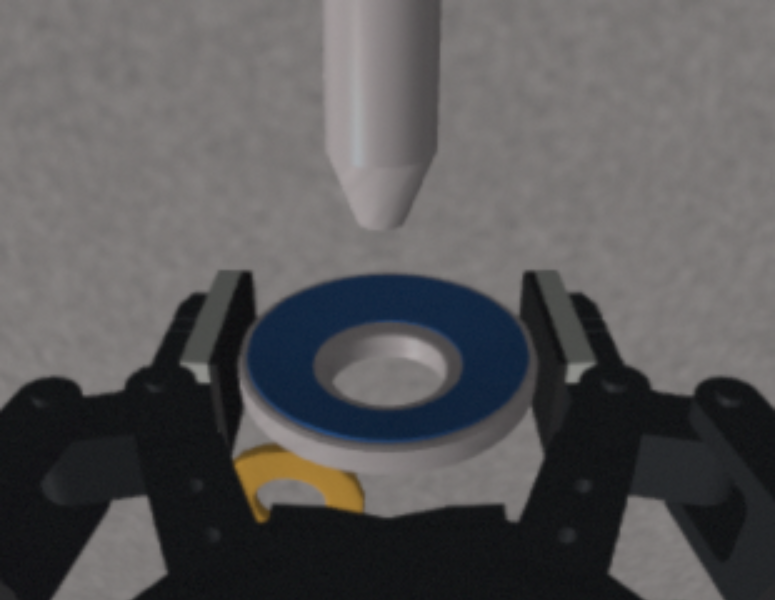

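The wrist view shows the arbor tip at (382,228) and the washer bore at (388,365). The tip agrees with my estimate, and the washer is about 1.2 mm to the right and 2 mm high. I'll correct that and slide on in stages.

Request:
play_rows(series=[[0.5,[0,-0.024,0.048],[0,-0.4,0]],[0.5,[0,0,0],[0,0,0]],[0.5,[0.3,0,0.015],[0,0,0]],[0.5,[0.3,0,0.015],[0,0,0]],[0.5,[0.2,0,0.01],[0,0,0]],[0.5,[0.2,0,0.01],[0,0,0]],[0.5,[0,0,0],[0,0,0]],[0.5,[0,0,0],[0,0,0]]])

```text
t: 8.8
tool_pos: [0.4721, 0.1764, 0.0406]
tool_rot: [2.405, 1.959, -0.074]
contact_force: [-7.4, -13.2, 14.3]
opening: 0.0577
grip_force: 45.2
```

Request:
play_rows(series=[[0.5,[0,0,-0.05],[0,0,0]],[0.5,[0,0,-0.05],[0,0,0]],[0.5,[0,0,0],[0,0,0]],[0.5,[0,0,0],[0,0,0]],[0.5,[0,0,0],[0,0,0]]])

```text
t: 9.43
tool_pos: [0.4714, 0.1792, 0.0433]
tool_rot: [2.411, 1.961, -0.065]
contact_force: [-0.5, -0.2, -1.6]
opening: 0.0577
grip_force: 44.2
```

```bash
cat >> hf.py <<'E'
def st():
    o=ctrl.get_obs(); Q=R.from_rotvec(o['tool_rot']); u=np.array([.2045,.9789,0]); n=np.array([.9789,-.2045,0]); d=o['tool_pos']-[.468,.158,.065]
    f=o['contact_force']; m=Q.as_matrix()
    print('t %.2f s %.1f lat %.1f z %.1f mm'%(o['t'],d@u*1e3,d@n*1e3,o['tool_pos'][2]*1e3),'az %.1f pitch %.1f roll %.1f'%(np.degrees(np.arctan2(m[1,0],m[0,0])),np.degrees(np.arcsin(m[2,0])),np.degrees(np.arcsin(m[2,1]))),'F ax %.1f lat %.1f up %.1f'%(f@u,f@n,f[2]),o['opening'].round(4),o['grip_force'].round(1))
E
python3 -c "
from hf import *
st()"
```

```text
Traceback (most recent call last):
  File "hf.py", line 17, in st
    print('t %.2f s %.1f lat %.1f z %.1f mm'%(o['t'],d@u*1e3,d@n*1e3,o['tool_pos'][2]*1e3),'az %.1f pitch %.1f roll %.1f'%(np.degrees(np.arctan2(m[1,0],m[0,0])),np.degrees(np.arcsin(m[2,0])),np.degrees(np.arcsin(m[2,1]))),'F ax %.1f lat %.1f up %.1f'%(f@u,f@n,f[2]),o['opening'].round(4),o['grip_force'].round(1))
                                                                                                                                                                                                                                                                          ^^^^^^^^^^^^^^^^^^
AttributeError: 'float' object has no attribute 'round'
```

Request:
play_rows(series=[[0.5,[0.3,0,-0.017],[0,0,0]],[0.5,[0.3,0,-0.017],[0,0,0]],[0.5,[0,0,0],[0,0,0]],[0.5,[0,0,0],[0,0,0]]])

```text
t: 9.93
tool_pos: [0.4776, 0.2087, 0.0435]
tool_rot: [2.41, 1.961, -0.066]
contact_force: [0.6, 0.3, -1.2]
opening: 0.0571
grip_force: 44.1
```

```bash
sed -i "s/o\['opening'\].round(4),o\['grip_force'\].round(1)/round(o['opening'],4),round(o['grip_force'],1)/" hf.py
python3 -c "
from hf import *
st()"
```

```text
t 9.93 s 51.6 lat -1.0 z 43.5 mm az 78.3 pitch -3.1 roll -0.0 F ax 0.5 lat 0.5 up -1.2 0.0571 44.1
```

Request:
play_rows(series=[[0.5,[0.3,0,-0.017],[0,0,0]],[0.5,[0.3,0,-0.017],[0,0,0]],[0.5,[0.16,0,-0.01],[0,0,0]],[0.5,[0,0,0],[0,0,0]],[0.5,[0,0,0],[0,0,0]]])

```text
t: 10.55
tool_pos: [0.4853, 0.2457, 0.0436]
tool_rot: [2.411, 1.96, -0.066]
contact_force: [-0.2, 0.2, -1.8]
opening: 0.0574
grip_force: 44.1
```

Request:
play_rows(series=[[0.7,[0,0,0],[0,0,0]],[0.85,[0,0,0],[0,0,0]],[1,[0,0,0],[0,0,0]],[1,[0,0,0],[0,0,0]],[1,[0,0,0],[0,0,0]],[1,[0,0,-0.3],[0,0,0]],[1,[0,0,-0.9],[0,0.4,0]],[1,[0,0,-0.9],[0,0,0]]])

```text
t: 11.55
tool_pos: [0.4859, 0.2485, 0.1506]
tool_rot: [-2.437, -1.98, -0.003]
contact_force: [0.7, -0.4, 0.2]
opening: 0.0854
grip_force: 0.0
```

```bash
python3 -c "
from hf import *
st()
im=save('wrist','w4.png')
# mid washer: same grasp
plan([((.540,-.2215,.13),down(8.8),11),((.5538,-.2205,.11),down(8.8),1),((.5538,-.2205,.0145),down(8.8),3)],1)"
```

```text
t 11.55 s 92.3 lat -1.0 z 150.6 mm az 78.2 pitch 0.1 roll -0.0 F ax -0.3 lat 0.7 up 0.2 0.0854 0.0
[[1,[-0.82,0.26,0.05],[0.0,-0.01,0.79]],[1,[-0.79,0.36,0.05],[0.01,-0.01,0.79]],[1,[-0.74,0.43,0.05],[0.0,-0.01,0.79]],[1,[-0.69,0.52,0.05],[0.0,-0.01,0.79]],[1,[-0.63,0.59,0.05],[0.0,0.0,0.78]],[1,[-0.56,0.65,0.05],[0.01,-0.01,0.79]],[1,[-0.49,0.72,0.05],[0.0,-0.01,0.79]],[1,[-0.41,0.76,0.05],[0.0,-0.01,0.79]]]
[[1,[-0.31,0.8,0.05],[0.0,-0.01,0.79]],[1,[-0.23,0.83,0.06],[0.01,-0.01,0.79]],[1,[-0.14,0.85,0.05],[0.0,-0.01,0.79]],[1,[0.28,0.02,0.4],[0.0,0.0,0.0]],[1,[0.0,0.0,0.64],[0.0,0.0,0.0]],[1,[0.0,0.0,0.63],[0.0,0.0,0.0]],[1,[0.0,0.0,0.64],[0.0,0.0,0.0]]]
```

Request:
play_rows(series=[[1,[-0.82,0.26,0.05],[0,0,0.79]],[1,[-0.79,0.36,0.05],[0,0,0.79]],[1,[-0.74,0.43,0.05],[0,0,0.79]],[1,[-0.69,0.52,0.05],[0,0,0.79]],[1,[-0.63,0.59,0.05],[0,0,0.78]],[1,[-0.56,0.65,0.05],[0,0,0.79]],[1,[-0.49,0.72,0.05],[0,0,0.79]],[1,[-0.41,0.76,0.05],[0,0,0.79]]])

```text
t: 12.6
tool_pos: [0.5228, -0.0959, 0.1291]
tool_rot: [-3.05, -0.748, -0.004]
contact_force: [1.2, 0.6, -0.5]
opening: 0.0851
grip_force: 0.0
```

Request:
play_rows(series=[[1,[-0.31,0.8,0.05],[0,0,0.79]],[1,[-0.23,0.83,0.06],[0,0,0.79]],[1,[-0.14,0.85,0.05],[0,0,0.79]],[1,[0.28,0.02,0.4],[0,0,0]],[1,[0,0,0],[0,0,0]],[1,[0,0,0],[0,0,0]],[1,[0,0,0],[0,0,0]]])

```text
t: 13.48
tool_pos: [0.5503, -0.2213, 0.1008]
tool_rot: [-3.131, -0.242, -0.003]
contact_force: [-0.0, 0.1, -0.2]
opening: 0.0851
grip_force: 0.0
```

```bash
python3 -c "
from hf import *
import pickle
st();o=ctrl.get_obs();print(o['tool_pos'],o['tool_rot'])
im=save('wrist','w5.png');pickle.dump((o,im),open('w5.pkl','wb'))
Q=R.from_rotvec(o['tool_rot'])
u=np.array([np.cos(np.radians(8.8)),np.sin(np.radians(8.8)),0])
print('pred near-edge row of mid hollow/dome rim top',wproj(im,[[.5536,-.2203,.069]+u*.0035,[.5536,-.2203,.069]-u*.0035],o).round(1))
for r in range(215,285): print(r,im['color'][r,264].tolist(),end=' | ' if r%8 else '\n')
plan([((.5538,-.2205,.0145),down(8.8),4)],1)"
```

```text
t 13.47 s -354.4 lat 158.1 z 100.8 mm az 8.8 pitch 0.1 roll -0.1 F ax 0.0 lat -0.0 up -0.2 0.0851 0.0
[ 0.55030721 -0.22126527  0.10079645] [-3.13102259e+00 -2.41776037e-01 -2.67646632e-03]
pred near-edge row of mid hollow/dome rim top [[265.7 213.7]
 [265.6 223.5]]
215 [122, 122, 128] | 216 [123, 122, 128]
217 [121, 121, 127] | 218 [122, 122, 126] | 219 [121, 121, 126] | 220 [119, 121, 128] | 221 [109, 127, 145] | 222 [83, 120, 151] | 223 [76, 119, 154] | 224 [76, 118, 153]
225 [74, 117, 152] | 226 [76, 119, 154] | 227 [75, 118, 153] | 228 [76, 118, 153] | 229 [76, 119, 154] | 230 [76, 118, 154] | 231 [75, 117, 152] | 232 [76, 119, 153]
233 [76, 118, 153] | 234 [76, 118, 154] | 235 [75, 117, 152] | 236 [69, 110, 142] | 237 [42, 68, 95] | 238 [27, 47, 71] | 239 [23, 41, 66] | 240 [20, 41, 65]
241 [27, 44, 67] | 242 [25, 45, 69] | 243 [34, 58, 91] | 244 [44, 75, 116] | 245 [45, 78, 122] | 246 [46, 80, 124] | 247 [46, 81, 125] | 248 [44, 80, 124]
249 [46, 80, 125] | 250 [47, 84, 129] | 251 [58, 99, 142] | 252 [72, 115, 153] | 253 [76, 119, 154] | 254 [75, 119, 153] | 255 [75, 119, 153] | 256 [76, 119, 153]
257 [75, 117, 152] | 258 [72, 113, 147] | 259 [42, 70, 97] | 260 [27, 47, 71] | 261 [26, 45, 68] | 262 [23, 41, 66] | 263 [25, 42, 67] | 264 [26, 43, 67]
265 [25, 47, 73] | 266 [37, 66, 103] | 267 [44, 78, 121] | 268 [44, 78, 123] | 269 [45, 80, 125] | 270 [46, 81, 126] | 271 [46, 81, 127] | 272 [47, 83, 128]
273 [59, 97, 141] | 274 [75, 117, 153] | 275 [77, 120, 155] | 276 [76, 118, 153] | 277 [75, 118, 154] | 278 [77, 118, 154] | 279 [77, 119, 155] | 280 [76, 118, 153]
281 [80, 118, 151] | 282 [103, 120, 136] | 283 [111, 114, 118] | 284 [111, 113, 115] | [[1,[0.02,0.0,0.43],[0.0,0.0,0.0]],[1,[0.01,0.0,0.43],[0.0,-0.01,0.0]],[1,[0.02,0.0,0.43],[-0.01,0.0,0.0]],[1,[0.02,0.0,0.44],[0.0,0.0,0.0]]]
```

Request:
play_rows(series=[[1,[0.07,0,0.43],[0,0,0]],[1,[0,0,0.43],[0,0,0]],[1,[0,0,0.43],[0,0,0]],[1,[0,0,0.43],[0,0,0]],[1,[0,0,0],[0,0,0]],[1,[0,0,0],[0,0,0]]])

```text
t: 14.28
tool_pos: [0.5539, -0.221, 0.0139]
tool_rot: [-3.131, -0.241, -0.002]
contact_force: [0.3, 0.1, -0.5]
opening: 0.0855
grip_force: 0.0
```

Request:
play_rows(series=[[0.5,[0,0,0],[0,0,0]],[0.5,[0,0,0],[0,0,0]],[0.5,[0,0,0],[0,0,0]],[0.5,[0,0,0],[0,0,0]],[0.5,[0,0,0],[0,0,0]]])

```text
t: 14.9
tool_pos: [0.5544, -0.2213, 0.0151]
tool_rot: [-3.131, -0.241, -0.004]
contact_force: [-1.7, 0.5, 5.8]
opening: 0.0578
grip_force: 42.4
```

Request:
play_rows(series=[[0.5,[0,0,-0.5],[0,0,0]],[0.5,[0,0,-0.8],[0,0,0]],[0.5,[0,0,-0.5],[0,0,0]],[0.5,[0,0,0],[0,0,0]],[0.5,[0,0,0],[0,0,0]],[0.5,[0,0,0],[0,0,0]]])

```text
t: 15.65
tool_pos: [0.5522, -0.2203, 0.1014]
tool_rot: [-3.128, -0.24, 0.004]
contact_force: [0.6, -0.6, -1.4]
opening: 0.0579
grip_force: 43.2
```

```bash
python3 -c "
from hf import *
import pickle
st();o=ctrl.get_obs();print(o['tool_pos'])
im=save('wrist','w6.png');pickle.dump((o,im),open('w6.pkl','wb'))
cv2.imwrite('pics/w6a.png',cv2.resize(im['color'][200:384,140:390],(750,552),interpolation=cv2.INTER_CUBIC))
plan([((.462,.129,.10),down(78.2),11)],.5)"
```

```text
t 15.65 s -353.1 lat 159.8 z 101.4 mm az 8.8 pitch -0.1 roll -0.3 F ax -0.4 lat 0.7 up -1.4 0.0579 43.2
[ 0.55223163 -0.22030032  0.10136187]
[[0.5,[-0.07,-0.65,0.01],[0.0,0.0,-0.79]],[0.5,[0.01,-0.66,0.0],[-0.01,0.0,-0.79]],[0.5,[0.08,-0.65,0.01],[0.0,0.0,-0.79]],[0.5,[0.15,-0.64,0.0],[0.0,0.0,-0.79]],[0.5,[0.22,-0.62,0.01],[0.0,0.0,-0.78]],[0.5,[0.29,-0.59,0.0],[-0.01,0.0,-0.79]],[0.5,[0.34,-0.55,0.01],[0.0,0.0,-0.79]],[0.5,[0.41,-0.52,0.0],[0.0,0.0,-0.79]]]
[[0.5,[0.46,-0.46,0.0],[-0.01,-0.01,-0.79]],[0.5,[0.52,-0.41,0.01],[0.0,0.0,-0.79]],[0.5,[0.55,-0.36,0.0],[0.0,0.0,-0.79]]]
```

View pics/w6a.png

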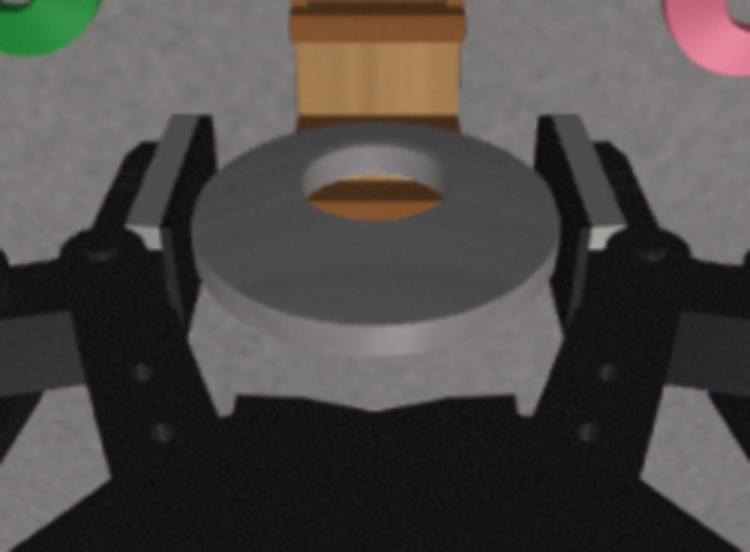

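```bash
python3 - <<'E'
s=open('hf.py').read().replace("def hold(im,M,hs):","def hold(im,M,hs,x0=-2,W=None):").replace("        return r\n","        return r+[(x-x0)/1.,(z+21)/3]\n")
open('hf.py','w').write(s)
from hf import *; import pickle
g=lambda y:200+y/3-.3
o,im=pickle.load(open('w2.pkl','rb'))
hold(im,[(3.5,-30,g(117)),(3.5,30,g(329)),(-3.5,30,g(358))],1,-2)
o,im=pickle.load(open('w6.pkl','rb'))
hold(im,[(-3.5,-30,g(123)),(-3.5,30,g(327)),(3.5,30,g(357)),(-8.5,-11.7,g(147)),(-8.5,11.7,g(220)),(-1.5,-11.7,g(176))],-1,-.8)
E
```

```text
x,z mm [ -2.3 -21.2] lean 0.2 res [-0.3 -1.1  1.2 -0.3 -0.1]
x,z mm [ -1.7 -22.8] lean 1.8 res [-0.5 -1.1  1.4 -0.9 -0.3  1.  -0.9 -0.6]
```

Request:
play_rows(series=[[0.5,[-0.07,-0.65,0],[0,0,-0.79]],[0.5,[0.01,-0.66,0],[0,0,-0.79]],[0.5,[0.08,-0.65,0],[0,0,-0.79]],[0.5,[0.15,-0.64,0],[0,0,-0.79]],[0.5,[0.22,-0.62,0],[0,0,-0.78]],[0.5,[0.29,-0.59,0],[0,0,-0.79]],[0.5,[0.34,-0.55,0],[0,0,-0.79]],[0.5,[0.41,-0.52,0],[0,0,-0.79]]])

```text
t: 16.7
tool_pos: [0.4866, 0.0341, 0.1033]
tool_rot: [-2.726, -1.557, -0.0]
contact_force: [0.1, 0.1, -0.9]
opening: 0.0574
grip_force: 43.3
```

Request:
play_rows(series=[[0.5,[0.46,-0.46,0],[0,0,-0.79]],[0.5,[0.52,-0.41,0],[0,0,-0.79]],[0.5,[0.55,-0.36,0],[0,0,-0.79]],[0.5,[0,0,0],[0,0,0]],[0.5,[0,0,0],[0,0,0]],[0.5,[0,0,0],[0,0,0]],[0.5,[0,0,0],[0,0,0]]])

```text
t: 17.58
tool_pos: [0.4632, 0.1278, 0.1044]
tool_rot: [-2.438, -1.979, -0.002]
contact_force: [-0.1, -0.3, -0.7]
opening: 0.0577
grip_force: 43.3
```

```bash
python3 -c "
from hf import *
st()"
```

```text
t 17.57 s -30.5 lat 1.5 z 104.4 mm az 78.1 pitch 0.1 roll -0.0 F ax -0.3 lat -0.1 up -0.7 0.0577 43.3
```

Request:
play_rows(series=[[0.5,[0,-0.05,0.4],[0,0,0]],[0.5,[0,0,0.4],[0,0,0]],[0.5,[0,0,0.42],[0,0,0]],[0.5,[0,0,0],[0,0,0]],[0.5,[0,0,0],[0,0,0]],[0.5,[0,0,0],[0,0,0]]])

```text
t: 18.32
tool_pos: [0.4616, 0.1292, 0.0447]
tool_rot: [-2.438, -1.982, -0.006]
contact_force: [0.2, -1.1, -1.2]
opening: 0.0578
grip_force: 43.3
```

```bash
python3 -c "
from hf import *
st()"
```

```text
t 18.32 s -29.5 lat -0.4 z 44.7 mm az 78.2 pitch 0.2 roll 0.1 F ax -1.0 lat 0.4 up -1.2 0.0578 43.3
```

Request:
play_rows(series=[[0.5,[0.3,-0.01,0.01],[0,0,0]],[0.5,[0.3,0,0.01],[0,0,0]],[0.5,[0.2,0,0],[0,0,0]],[0.5,[0.2,0,0],[0,0,0]],[0.5,[0,0,0],[0,0,0]],[0.5,[0,0,0],[0,0,0]],[0.5,[0,0,0],[0,0,0]]])

```text
t: 19.2
tool_pos: [0.4711, 0.1795, 0.0423]
tool_rot: [-2.436, -1.98, -0.008]
contact_force: [6.7, 3.5, -8.0]
opening: 0.0577
grip_force: 44.4
```

```bash
python3 -c "
from hf import *
st()"
```

```text
t 19.20 s 21.7 lat -1.4 z 42.3 mm az 78.2 pitch 0.3 roll 0.1 F ax 4.8 lat 5.8 up -8.0 0.0577 44.4
```

Request:
play_rows(series=[[0.5,[0,0.02,0.03],[0,0,0]],[0.5,[0,0,0],[0,0,0]],[0.5,[0,0,0],[0,0,0]],[0.5,[0,0,0],[0,0,0]]])

```text
t: 19.7
tool_pos: [0.4712, 0.178, 0.0411]
tool_rot: [-2.436, -1.981, -0.003]
contact_force: [-0.4, 0.6, -0.9]
opening: 0.0575
grip_force: 44.9
```

```bash
python3 -c "
from hf import *
st()"
```

```text
t 19.70 s 20.3 lat -0.9 z 41.1 mm az 78.2 pitch 0.1 roll -0.0 F ax 0.5 lat -0.5 up -0.9 0.0575 44.9
```

Free now. I'll slide on another 43 mm, release and lift.

Request:
play_rows(series=[[0.5,[0.3,0,0],[0,0,0]],[0.5,[0.3,0,0],[0,0,0]],[0.5,[0.26,0,0],[0,0,0]],[0.5,[0,0,0],[0,0,0]],[0.5,[0,0,0],[0,0,0]]])

```text
t: 20.32
tool_pos: [0.4799, 0.2202, 0.041]
tool_rot: [-2.436, -1.982, -0.002]
contact_force: [-0.3, -0.7, -1.4]
opening: 0.0577
grip_force: 44.9
```

Request:
play_rows(series=[[0.7,[0,0,0],[0,0,0]],[0.85,[0,0,0],[0,0,0]],[1,[0,0,0],[0,0,0]],[1,[0,0,0],[0,0,0]],[1,[0,0,0],[0,0,0]],[1,[0,0,-0.3],[0,0,0]],[1,[0,0,-0.9],[0,0,0]],[1,[0,0,-0.9],[0,0,0]]])

```text
t: 21.32
tool_pos: [0.4799, 0.2199, 0.1481]
tool_rot: [-2.436, -1.981, -0.003]
contact_force: [0.4, 0.8, 0.2]
opening: 0.0852
grip_force: 0.0
```

```bash
python3 -c "
from hf import *
st()
plan([((.605,-.2125,.13),down(8.8),12),((.6125,-.211,.10),down(8.8),1)],1)"
```

```text
t 21.32 s 63.0 lat -1.0 z 148.1 mm az 78.2 pitch 0.1 roll 0.0 F ax 0.8 lat 0.3 up 0.2 0.0852 0.0
[[1,[-0.66,0.35,0.03],[0.0,0.0,0.72]],[1,[-0.63,0.42,0.03],[0.0,0.0,0.73]],[1,[-0.58,0.47,0.03],[0.0,0.0,0.72]],[1,[-0.52,0.54,0.02],[0.0,0.0,0.72]],[1,[-0.48,0.58,0.03],[0.0,0.0,0.73]],[1,[-0.41,0.63,0.03],[-0.01,-0.01,0.72]],[1,[-0.34,0.66,0.03],[0.0,0.0,0.72]],[1,[-0.28,0.7,0.03],[0.0,0.0,0.73]]]
[[1,[-0.2,0.72,0.03],[0.0,0.0,0.72]],[1,[-0.13,0.74,0.03],[0.0,0.0,0.72]],[1,[-0.06,0.75,0.03],[0.0,0.0,0.73]],[1,[0.02,0.75,0.03],[0.0,0.0,0.72]],[1,[0.16,-0.01,0.6],[0.0,0.0,0.0]]]
```

Request:
play_rows(series=[[1,[-0.66,0.35,0.03],[0,0,0.72]],[1,[-0.63,0.42,0.03],[0,0,0.73]],[1,[-0.58,0.47,0.03],[0,0,0.72]],[1,[-0.52,0.54,0.02],[0,0,0.72]],[1,[-0.48,0.58,0.03],[0,0,0.73]],[1,[-0.41,0.63,0.03],[0,0,0.72]],[1,[-0.34,0.66,0.03],[0,0,0.72]],[1,[-0.28,0.7,0.03],[0,0,0.73]]])

```text
t: 22.32
tool_pos: [0.5639, -0.0697, 0.1354]
tool_rot: [-3.021, -0.858, -0.004]
contact_force: [0.5, -0.2, 0.8]
opening: 0.0853
grip_force: 0.0
```

Request:
play_rows(series=[[1,[-0.2,0.72,0.03],[0,0,0.72]],[1,[-0.13,0.74,0.03],[0,0,0.72]],[1,[-0.06,0.75,0.03],[0,0,0.73]],[1,[0.02,0.75,0.03],[0,0,0.72]],[1,[0.16,0,0.6],[0,0,0]],[1,[0,0,0],[0,0,0]],[1,[0,0,0],[0,0,0]],[1,[0,0,0],[0,0,0]]])

```text
t: 23.32
tool_pos: [0.6135, -0.2112, 0.0995]
tool_rot: [-3.131, -0.242, -0.004]
contact_force: [-0.0, -0.4, -0.6]
opening: 0.0854
grip_force: 0.0
```

```bash
python3 -c "
from hf import *
st();o=ctrl.get_obs();print(o['tool_pos'])
plan([((.6125,-.211,.0145),down(8.8),4)],1)"
```

```text
t 23.32 s -331.6 lat 217.9 z 99.5 mm az 8.8 pitch 0.2 roll -0.0 F ax -0.4 lat 0.1 up -0.6 0.0854 0.0
[ 0.6134617  -0.21115349  0.09954553]
[[1,[-0.01,0.0,0.43],[0.0,0.0,0.0]],[1,[0.0,0.0,0.42],[0.0,-0.01,0.0]],[1,[-0.01,0.0,0.43],[0.0,0.0,0.0]],[1,[0.0,0.0,0.42],[-0.01,-0.01,0.0]]]
```

Request:
play_rows(series=[[1,[-0.02,0,0.43],[0,0,0]],[1,[0,0,0.42],[0,0,0]],[1,[0,0,0.43],[0,0,0]],[1,[0,0,0.42],[0,0,0]],[1,[0,0,0],[0,0,0]],[1,[0,0,0],[0,0,0]]])

```text
t: 24.08
tool_pos: [0.6122, -0.2114, 0.0129]
tool_rot: [-3.13, -0.24, -0.002]
contact_force: [0.2, -0.1, -0.1]
opening: 0.0856
grip_force: 0.0
```

Request:
play_rows(series=[[0.5,[0,0,0],[0,0,0]],[0.5,[0,0,0],[0,0,0]],[0.5,[0,0,0],[0,0,0]],[0.5,[0,0,0],[0,0,0]],[0.5,[0,0,0],[0,0,0]]])

```text
t: 24.7
tool_pos: [0.6129, -0.2117, 0.0142]
tool_rot: [-3.131, -0.241, -0.004]
contact_force: [-1.3, 0.3, 5.7]
opening: 0.0577
grip_force: 42.6
```

Request:
play_rows(series=[[0.5,[0,0,-0.5],[0,0,0]],[0.5,[0,0,-0.8],[0,0,0]],[0.5,[0,0,-0.5],[0,0,0]],[0.5,[0,0,0],[0,0,0]],[0.5,[0,0,0],[0,0,0]],[0.5,[0,0,0],[0,0,0]]])

```text
t: 25.45
tool_pos: [0.6105, -0.2108, 0.1002]
tool_rot: [-3.128, -0.24, 0.004]
contact_force: [-0.5, 0.2, -1.0]
opening: 0.0579
grip_force: 43.3
```

```bash
python3 -c "
from hf import *
import pickle
st();o=ctrl.get_obs();print(o['tool_pos'])
im=save('wrist','w7.png');pickle.dump((o,im),open('w7.pkl','wb'))
c=im['color'][:,265].astype(int)
b=c[:,0]-c[:,2]; print('blue rows',[r for r in range(230,330) if b[r]>20][::4], 'bright end',[r for r in range(305,326) if c[r,1]>140])
plan([((.4615,.129,.10),down(78.2),12)],.5)"
```

```text
t 25.45 s -331.9 lat 214.9 z 100.2 mm az 8.8 pitch -0.1 roll -0.2 F ax 0.1 lat -0.5 up -1.0 0.0579 43.3
[ 0.61051335 -0.21082345  0.10021835]
blue rows [241, 245, 249, 253, 257, 297, 301, 305, 309] bright end [315, 316, 317, 318, 319, 320, 321, 322]
[[0.5,[-0.16,-0.6,0.0],[0.0,0.0,-0.72]],[0.5,[-0.1,-0.61,0.01],[-0.01,0.0,-0.73]],[0.5,[-0.03,-0.62,0.0],[0.0,0.0,-0.72]],[0.5,[0.02,-0.61,0.0],[0.0,0.0,-0.72]],[0.5,[0.09,-0.62,0.01],[0.0,0.0,-0.73]],[0.5,[0.15,-0.6,0.0],[-0.01,0.0,-0.72]],[0.5,[0.21,-0.58,0.0],[0.0,0.0,-0.72]],[0.5,[0.27,-0.56,0.0],[0.0,0.0,-0.72]]]
[[0.5,[0.32,-0.53,0.0],[0.0,0.0,-0.73]],[0.5,[0.37,-0.49,0.01],[-0.01,0.0,-0.72]],[0.5,[0.42,-0.45,0.0],[0.0,0.0,-0.72]],[0.5,[0.47,-0.41,0.0],[0.0,0.0,-0.73]]]
```

Request:
play_rows(series=[[0.5,[-0.16,-0.6,0],[0,0,-0.72]],[0.5,[-0.1,-0.61,0],[0,0,-0.73]],[0.5,[-0.03,-0.62,0],[0,0,-0.72]],[0.5,[0.02,-0.61,0],[0,0,-0.72]],[0.5,[0.09,-0.62,0],[0,0,-0.73]],[0.5,[0.15,-0.6,0],[0,0,-0.72]],[0.5,[0.21,-0.58,0],[0,0,-0.72]],[0.5,[0.27,-0.56,0],[0,0,-0.72]]])

```text
t: 26.5
tool_pos: [0.5113, 0.0163, 0.1022]
tool_rot: [-2.782, -1.455, -0.0]
contact_force: [0.8, -1.0, -1.1]
opening: 0.0574
grip_force: 43.3
```

Request:
play_rows(series=[[0.5,[0.32,-0.53,0],[0,0,-0.73]],[0.5,[0.37,-0.49,0],[0,0,-0.72]],[0.5,[0.42,-0.45,0],[0,0,-0.72]],[0.5,[0.47,-0.41,0],[0,0,-0.73]],[0.5,[0,0,0],[0,0,0]],[0.5,[0,0,0],[0,0,0]],[0.5,[0,0,0],[0,0,0]],[0.5,[0,0,0],[0,0,0]]])

```text
t: 27.5
tool_pos: [0.4629, 0.128, 0.1034]
tool_rot: [-2.438, -1.979, -0.002]
contact_force: [-0.3, 0.8, -1.5]
opening: 0.0575
grip_force: 43.3
```

```bash
python3 -c "
from hf import *
import pickle
st()
o,im=pickle.load(open('w7.pkl','rb'))
hold(im,[(3.5,-30,239.3),(3.5,30,314),(-3.5,30,322.6)],1,-.8)"
```

```text
t 27.50 s -30.4 lat 1.2 z 103.4 mm az 78.2 pitch 0.1 roll -0.0 F ax 0.7 lat -0.4 up -1.5 0.0575 43.3
x,z mm [ -1.7 -23.8] lean 1.3 res [-0.5 -1.5  1.6 -0.9 -0.9]
```

Request:
play_rows(series=[[0.5,[0,-0.042,0.42],[0,0,0]],[0.5,[0,0,0.42],[0,0,0]],[0.5,[0,0,0.4],[0,0,0]],[0.5,[0,0,0],[0,0,0]],[0.5,[0,0,0],[0,0,0]],[0.5,[0,0,0],[0,0,0]]])

```text
t: 28.25
tool_pos: [0.4616, 0.1292, 0.0427]
tool_rot: [-2.438, -1.982, -0.006]
contact_force: [-0.4, 0.0, -1.0]
opening: 0.0576
grip_force: 43.3
```

Request:
play_rows(series=[[0.5,[0.3,0,0],[0,0,0]],[0.5,[0.3,0,0],[0,0,0]],[0.5,[0.2,0,0],[0,0,0]],[0.5,[0.2,0,0],[0,0,0]],[0.5,[0,0,0],[0,0,0]],[0.5,[0,0,0],[0,0,0]],[0.5,[0,0,0],[0,0,0]]])

```text
t: 29.12
tool_pos: [0.4709, 0.178, 0.0415]
tool_rot: [-2.437, -1.98, -0.003]
contact_force: [1.6, 0.9, -3.3]
opening: 0.0575
grip_force: 43.4
```

```bash
python3 -c "
from hf import *
st()"
```

```text
t 29.12 s 20.1 lat -1.3 z 41.5 mm az 78.2 pitch 0.1 roll 0.0 F ax 1.2 lat 1.4 up -3.3 0.0575 43.4
```

Small downward load, so I'll lower 0.7 mm and shift +0.4 mm sideways, then slide on 22 mm more and release.

Request:
play_rows(series=[[0.5,[0,0.008,0.014],[0,0,0]],[0.5,[0.22,0,0],[0,0,0]],[0.5,[0.22,0,0],[0,0,0]],[0.5,[0,0,0],[0,0,0]],[0.5,[0,0,0],[0,0,0]]])

```text
t: 29.75
tool_pos: [0.4756, 0.1997, 0.0408]
tool_rot: [-2.436, -1.982, -0.002]
contact_force: [-0.2, 0.0, -1.0]
opening: 0.0577
grip_force: 43.6
```

Request:
play_rows(series=[[0.7,[0,0,0],[0,0,0]],[0.85,[0,0,0],[0,0,0]],[1,[0,0,0],[0,0,0]],[1,[0,0,0],[0,0,0]],[1,[0,0,0],[0,0,0]],[1,[0,0,-0.3],[0,0,0]],[1,[0,0,-0.9],[0,0,0]],[1,[0,0,-0.6],[0,0,0]]])

```text
t: 30.75
tool_pos: [0.4766, 0.1996, 0.1341]
tool_rot: [-2.437, -1.982, -0.007]
contact_force: [0.1, 0.2, 0.0]
opening: 0.0854
grip_force: 0.0
```

Request:
play_rows(series=[[0.4,[-0.5,0,0],[0,0,0]],[0.4,[-0.4,0,0],[0,0,0]],[0.4,[0,0,0],[0,0,0]],[0.4,[0,0,0],[0,0,0]],[0.4,[0,0,0],[0,0,0]],[0.4,[0,0,0],[0,0,0]]])

```text
t: 31.5
tool_pos: [0.4665, 0.1557, 0.1307]
tool_rot: [-2.436, -1.982, -0.002]
contact_force: [0.2, -0.1, 0.2]
opening: 0.0343
grip_force: 0.0
```

```bash
python3 -c "
from hf import *
st()
im=save('wrist','w8.png'); cv2.imwrite('pics/w8a.png',cv2.resize(im['color'],(768,576)))"
```

```text
t 31.50 s -2.5 lat -1.0 z 130.7 mm az 78.3 pitch 0.1 roll -0.0 F ax -0.0 lat 0.2 up 0.2 0.0343 0.0
```

View pics/w8a.png

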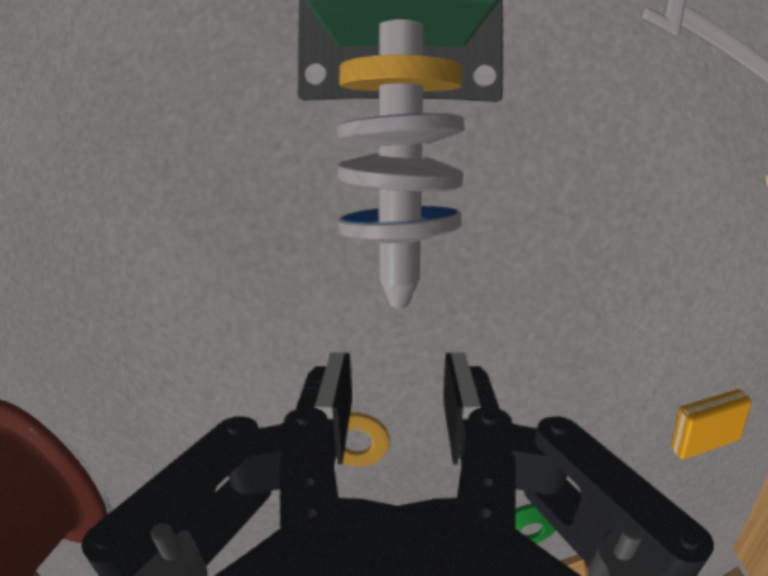

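The view shows all three washers on the arbor at rows 125, 172 and 222. The faces alternate and the third shows blue towards the block. Next I'll straddle the arbor with the half-closed fingers in front of the third washer and push.

Request:
play_rows(series=[[0.4,[0,0,0.6],[0,0,0]],[0.4,[0,0,0.6],[0,0,0]],[0.4,[0,0,0.55],[0,0,0]],[0.4,[0,0,0],[0,0,0]],[0.4,[0,0,0],[0,0,0]]], force=60)

```text
t: 32.17
tool_pos: [0.4672, 0.1558, 0.0443]
tool_rot: [-2.437, -1.982, -0.004]
contact_force: [-0.1, -0.9, 0.7]
opening: 0.0344
grip_force: 0.0
```

Request:
play_rows(series=[[0.4,[0.2,0,0],[0,0,0]],[0.4,[0.2,0,0],[0,0,0]],[0.4,[0.2,0,0],[0,0,0]],[0.4,[0.2,0,0],[0,0,0]],[0.4,[0,0,0],[0,0,0]],[0.4,[0,0,0],[0,0,0]]])

```text
t: 32.92
tool_pos: [0.4745, 0.1947, 0.0432]
tool_rot: [-2.436, -1.981, -0.002]
contact_force: [0.5, 1.2, 0.1]
opening: 0.034
grip_force: 0.0
```

```bash
python3 -c "
from hf import *
st()"
```

```text
t 32.92 s 37.3 lat -1.2 z 43.2 mm az 78.2 pitch 0.1 roll -0.0 F ax 1.2 lat 0.3 up 0.1 0.034 0.0
```

Request:
play_rows(series=[[0.4,[0.15,0,0],[0,0,0]],[0.4,[0.15,0,0],[0,0,0]],[0.4,[0.1,0,0],[0,0,0]],[0.4,[0.1,0,0],[0,0,0]],[0.4,[0,0,0],[0,0,0]],[0.4,[0,0,0],[0,0,0]]])

```text
t: 33.67
tool_pos: [0.4795, 0.2188, 0.0433]
tool_rot: [-2.437, -1.981, -0.001]
contact_force: [-1.5, -3.5, 0.3]
opening: 0.0345
grip_force: 2.2
```

Request:
play_rows(series=[[0.4,[0.08,0,0],[0,0,0]],[0.4,[0.08,0,0],[0,0,0]],[0.4,[0.08,0,0],[0,0,0]],[0.4,[0,0,0],[0,0,0]]])

```text
t: 34.17
tool_pos: [0.4818, 0.2299, 0.0432]
tool_rot: [-2.437, -1.982, 0.001]
contact_force: [-2.3, -6.9, 0.9]
opening: 0.0338
grip_force: 3.4
```

```bash
python3 -c "
from hf import *
st()"
```

```text
t 34.17 s 73.2 lat -1.2 z 43.2 mm az 78.2 pitch -0.0 roll -0.1 F ax -7.2 lat -0.9 up 0.9 0.0338 3.4
```

Request:
play_rows(series=[[0.4,[0.05,0,0],[0,0,0]],[0.4,[0.05,0,0],[0,0,0]],[0.4,[0,0,0],[0,0,0]],[0.4,[0,0,0],[0,0,0]]])

```text
t: 34.67
tool_pos: [0.4828, 0.2346, 0.0432]
tool_rot: [-2.437, -1.982, 0.002]
contact_force: [-2.3, -7.1, 1.6]
opening: 0.0341
grip_force: 3.6
```

Request:
play_rows(series=[[0.4,[0.03,0,0],[0,0,0]],[0.4,[0,0,0],[0,0,0]],[0.4,[0,0,0],[0,0,0]]])

```text
t: 35.05
tool_pos: [0.4831, 0.236, 0.0432]
tool_rot: [-2.437, -1.982, 0.002]
contact_force: [-2.6, -7.4, 1.3]
opening: 0.034
grip_force: 3.8
```

```bash
python3 -c "
from hf import *
st()"
```

```text
t 35.05 s 79.4 lat -1.1 z 43.2 mm az 78.2 pitch -0.1 roll -0.0 F ax -7.8 lat -1.0 up 1.3 0.034 3.8
```

Request:
play_rows(series=[[0.4,[0.03,0,0],[0,0,0]],[0.4,[0,0,0],[0,0,0]],[0.4,[0,0,0],[0,0,0]]])

```text
t: 35.42
tool_pos: [0.4834, 0.2372, 0.0432]
tool_rot: [2.437, 1.982, -0.003]
contact_force: [-1.9, -9.1, 2.7]
opening: 0.0341
grip_force: 4.3
```

Request:
play_rows(series=[[0.4,[0.02,0,0],[0,0,0]],[0.4,[0,0,0],[0,0,0]],[0.4,[0,0,0],[0,0,0]]])

```text
t: 35.8
tool_pos: [0.4834, 0.2374, 0.0431]
tool_rot: [2.436, 1.981, -0.006]
contact_force: [-3.2, -12.2, 4.0]
opening: 0.0343
grip_force: 5.8
```

Request:
play_rows(series=[[0.4,[0.02,0,0],[0,0,0]],[0.4,[0,0,0],[0,0,0]],[0.4,[0,0,0],[0,0,0]],[0.4,[0,0,0],[0,0,0]]])

```text
t: 36.3
tool_pos: [0.4834, 0.2375, 0.043]
tool_rot: [2.436, 1.981, -0.009]
contact_force: [-4.6, -15.9, 5.1]
opening: 0.0337
grip_force: 7.5
```

```bash
python3 -c "
from hf import *
st()"
```

```text
t 36.30 s 80.9 lat -1.2 z 43.0 mm az 78.2 pitch -0.3 roll -0.1 F ax -16.5 lat -1.3 up 5.1 0.0337 7.5
```

The push has hit the rigid stop: no more travel while the force rises to 16 N. I'll back off and look.

Request:
play_rows(series=[[0.4,[-0.06,0,0],[0,0,0]],[0.4,[-0.2,0,0],[0,0,0]],[0.4,[-0.5,0,0],[0,0,0]],[0.4,[-0.6,0,0],[0,0,0]],[0.4,[-0.4,0,0],[0,0,0]],[0.4,[0,0,0],[0,0,0]],[0.4,[0,0,-0.8],[0,0,0]],[0.4,[0,0,-0.8],[0,0,0]]])

```text
t: 37.3
tool_pos: [0.4662, 0.1551, 0.124]
tool_rot: [-2.435, -1.981, -0.003]
contact_force: [0.2, 0.5, 0.1]
opening: 0.034
grip_force: 0.0
```

Request:
play_rows(series=[[0.4,[0.5,0,-0.3],[0,0,0]],[0.4,[0.4,0,0],[0,0,0]],[0.4,[0,0,0],[0,0,0]],[0.4,[0,0,0],[0,0,0]],[0.4,[0,0,0],[0,0,0]]])

```text
t: 37.92
tool_pos: [0.4748, 0.1979, 0.1372]
tool_rot: [-2.436, -1.98, 0.0]
contact_force: [-0.4, 0.2, -0.9]
opening: 0.0343
grip_force: 0.0
```

```bash
python3 -c "
from hf import *
st();o=ctrl.get_obs()
im=save('wrist','w9.png');b=save('side','s9.png')
u=np.array([.2045,.9789,0]);n=np.array([.9789,-.2045,0]);t=np.array([.467,.158,.065])
P=wproj(im,[t+u*s+n*k+[0,0,h] for s,h in((.126,.028),(.1196,.03),(.1066,.03),(.0954,.03)) for k in(0,)],o);print('expected rows: collar face, rims front/.. ',P.round(1).tolist())
w=cv2.resize(im['color'][0:220,150:380],(500,478)); s=cv2.resize(b['color'][130:180,155:205],(300,300),interpolation=cv2.INTER_CUBIC)
c=np.zeros((478,800,3),np.uint8);c[:,:500]=w;c[:300,500:]=s;cv2.imwrite('pics/fin.png',c)"
```

```text
t 37.92 s 40.5 lat -1.5 z 137.2 mm az 78.2 pitch 0.1 roll -0.1 F ax 0.1 lat -0.5 up -0.9 0.0343 0.0
expected rows: collar face, rims front/..  [[266.1, 90.0], [266.1, 100.2], [266.0, 120.9], [266.0, 138.5]]
```

View pics/fin.png

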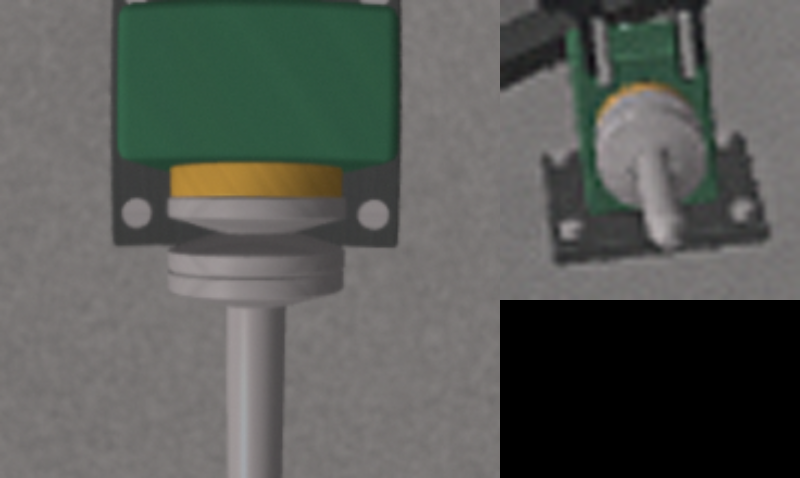

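The view shows the collar flush on the block (row 163). The pack sits dome to dome and rim to rim, with rim edges at the predicted rows. Handing in.

```bash
python3 -c "
from h import *
print(ctrl.finish_job())"
```

```text
the job is handed in; nothing more can be done
None
```

The three washers are on the arbor with alternating faces as asked, the collar is home against the block, the pack is snug and released, and the job was handed in at about 38 s; no verdict came back.

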